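Refit the hob knob on its D-shaft and hold it pressed in

ROBOT

A 6-joint arm with a two-finger parallel gripper is mounted at the origin on the work surface. World frame = base frame: x ahead of the robot, y to its left, z up, the work surface at z = 0. Lengths are in m, angles in rad, forces in N, time in s.
With the tool pointing down it reaches from about 0.25 to 0.725 m from the base axis. Payload 4 kg.
Tool frame: the origin (TCP) lies at the centre of the arm's flange, where the gripper is bolted on; the fingertips stand 173 mm ahead of it and the grasp point (between the pads) lies 155 mm ahead of it; x points along the fingers, z is the direction in which the jaws open and shut, and the axes are right-handed (so a half turn about x gives the same grasp; the last joint's range is limited). The gripper opens to 85 mm and grips with 20 to 120 N. Pads are 22 mm wide; open, the fingers measure 114 mm over their backs; the gripper's body (76 mm by 85 mm) begins 54 mm behind the grasp point. The pads swing forward as they close: fully open they stand 13 mm farther back than shut.
Start: joints at [-1.154, 0.241, 0.005, 1.335, 0, 1.571], TCP at [0.202, -0.457, 0.405] pointing down, gripper open.
Joint ranges: [-2.72, 2.72], [-1.05, 1.87], [-1.09, 1.28], [-1.99, 2.15], [-1.42, 1.44], [-3.14, 3.14]. Speed limits (rad/s): [2.79, 2.79, 3.14, 3.14, 3.14, 3.14].

INTERFACE

Orientations are given as a unit quaternion [x, y, z, w].
In Python, from workcell import bot gives the robot as it stands.
- The arm moves only by the tool arm_command, never from a script. Its argument "moves" is one flat list of numbers, 7 for each row, row after row: the shift along the tool's x, y, z in m, then the turn, a rotation vector about the tool's x, y, z in rad, then the closure, from -1 (fully open) to 1 (shut). A call has 1 to 20 rows; each row shifts and turns the pose as measured when the row begins, along the tool's axes as they then stand; what a row does not reach is not made up. A row lasts 1/12 s, in which the tool goes at most 41.7 mm and 7.16 degrees, less where a joint would pass 70% of its speed; a pose out of reach is approached as far as the arm can. A call with a gripper value outside its range is refused whole. The fingers move at their own pace and stop on an object; the grip force is fixed at half the most. Time passes only in rows, so rows that do not move let the fingers close. It gives the time, the measured TCP pose, the force and the opening at its end, in the units of the state.
- bot.get_obs(): the state, without advancing time (a new reading comes with each control period).
- bot.camera(name): name is "side" or "top" or "wrist"; returns the picture (400x640x3 uint8, red, green, blue); there is no depth.
- bot.get_calibration(name): a dict with "mtx" (3x3 intrinsics, pixels), "world_from_camera" (4x4, takes a point from camera to world coordinates); the wrist camera has in their place "mount" (4x4, takes a point from camera to tool coordinates, whose origin is the TCP and whose axes are the tool frame's). Camera axes: x right, y up, looking along -z (the intrinsics and any distortion apply to the point x, -y, -z); pixel columns grow to the right and rows downward; lengths in m; the calibration is good to about 2 mm. A picture is of the moment at which its call begins: read the wrist's pose just before it. get_calibration takes no time and is no camera call.
- bot.job_done(): hands the job in, once; it reports no verdict.
The state is a dict: "clock": time; "joint_pos": joint angles; "joint_vel": joint speeds; "tau": joint torques, N m; "eef_pos": TCP position; "tool_rot": TCP orientation; "ft_force": force on the tool from outside, world axes, zero at the start; "ft_torque": the same for the moment, N m; "grip_width": finger opening in m.
Only numpy, scipy, OpenCV 4.12 (cv2) and the standard library are available. Lean on these libraries where they do the work, as an engineer would, in place of code of your own. Each camera call takes 0.05 s, during which the arm holds its last target.

TASK

The gas is shut off and the hob's spark igniter is to be checked after cleaning: pick up the loose control knob from the bench, turn it so that the flat in its bore matches the flat on the bare valve shaft, and slide it fully onto the shaft. Then press it all the way in against the valve spring and finish while still holding it pressed in; do not let go. Leave the other knob alone and the other things on the bench where they are.

Things in the scene. Friction and masses are not known exactly. Their poses are not given: they have to be found in the camera images.
- knob: Loose black plastic knob, 60 g, standing skirt-down on the bench right of the hob. Round skirt 46 mm across, 10 mm high; over it a straight finger bar 18 mm thick, 42 mm long, top 36 mm above the underside, flat-sided from 10 to 36 mm (grip there). One bar end is a pointed nose (white line on top), the other square. Origin: centre of underside. x: along the bar to the nose; z up.
- knob_bore_end (a point): Centre of the blind end of the knob's bore, on its axis, 15 mm above the underside. The bore opens in the underside: D-shaped, 15 mm deep, 13.2 mm in diameter, with a flat 2.5 mm from the axis on the nose side. x to the nose, z up.
- knob_nose (a point): Tip of the knob's nose, 27 mm from its axis and 25 mm above the underside.
- shaft_tip (a point): Top centre of the hob's bare upright valve shaft, 23 mm above the hob plate. Aluminium, D-shaped: 12 mm in diameter, flat 2 mm from the axis, last 2 mm tapered, in a black gasket 25 mm across. Of the two valves at the hob's front it is the one without a knob; either may be. x points out of the flat (the fitted knob's nose points this way), z up. With the knob fully on, its bore end rests here.
- spindle_press (a joint): How far the bare shaft is pushed down, m: 0 = out, 0.006 = fully in (firm stop). Its spring takes 4 N to start and about 9 N at the stop, and pushes the shaft out again when let go. A knob fully on has its underside 8 mm above the hob plate with the shaft out, 2 mm with the shaft in.
- spindle_turn (a joint): Turn of the bare shaft about its upright axis, rad, growing anticlockwise from above: 0 = off, with the flat facing the back of the hob. It is left anywhere from 0 to 1.5 and turns stiffly (0.06 N m).
- hob: Two-burner table-top gas hob, steel, 470 mm deep (x), 300 mm wide (y), fixed; top plate 70 mm above the bench. Valves 185 mm in front (-x) of its centre, 55 mm to either side of its middle; burners and cast pan supports (tops 40 mm above the plate) begin 70 mm behind the valves. Origin: centre of its underside, on the bench; x from front to back. A saucepan stands on the rear burner.
- fitted_knob (a joint): The other valve's knob, of the same shape and already on its shaft: how far it is pushed down, m (0 = out, 0.006 = in). To be left alone.
- plate: White ceramic plate, 190 mm across, 22 mm high. Origin: centre of its underside.
- pitcher: White plastic pitcher, 120 mm across, 200 mm high, handle on its +y side to 104 mm from the axis. Origin: centre of its underside.
- ladle: Aluminium ladle lying on the bench, bowl 88 mm across, 34 mm high, handle 260 mm long to -x, up to 57 mm high. Origin: centre of the bowl's underside.
- bamboo_spoon: Flat bamboo spoon, 270 mm long, 49 mm wide, 8 mm thick, lying along its x. Origin: underside, about mid-length.
- whisk: Steel balloon whisk lying along its x, 285 mm long, 55 mm across. Origin: underside, about mid-length.
- salt_jar: Glass jar with steel cap, 64 mm across, 90 mm high. Origin: centre of its underside.

How it is judged:
On the way, in this order (a step that is already met when the one before it is completed fails the run):
1. the knob is gripped and lifted clear of the bench (height (world z) of knob above 0.03 m and contact force between the fingers and knob above 1 N), for 0.2 s.
2. the knob is fully on the bare shaft, flat to flat (z of knob_bore_end in the frame of shaft_tip between -0.003 and 0.003 m and horizontal distance between knob_bore_end and shaft_tip below 0.003 m and angle between the x axis of knob and the x axis of shaft_tip, either way round below 0.4 rad and x of knob_nose in the frame of shaft_tip above 0.02 m and angle between knob's own z axis and vertical below 0.15 rad), for 0.2 s.
At the end, for the whole second after the job is handed in: Knob fully on the bare shaft (bore end within 3 mm of the shaft's top and axis, nose within 0.4 rad of the flat's direction, upright within 0.15 rad), shaft pushed in by more than 4.5 of its 6 mm, and the fingers still bearing on the knob with more than 3 N (all of step 2 and value of joint spindle_press above 0.0045 m and contact force between the fingers and knob above 3 N); the arm keeps its last pose, push and grip.
It fails at once if another thing on the bench is moved by more than 40 mm (distance of any of plate, pitcher, ladle, bamboo_spoon, whisk, salt_jar from where it was at the start of the episode above 0.04 m).
It fails at once if the other knob is pushed in (value of joint fitted_knob above 0.004 m).
It also fails if it takes over 40 s, if anything falls off the work surface, if the arm or the gripper's body presses on something with over 40 N, if the wrist force passes 120 N, or if a joint passes its speed limit or range.

## Working session

There is one attempt and no reset: what is moved stays moved. The work goes in short steps, Python scripts to look and compute and a tool call to move; the robot and the scene stay as the last step left them, time stands still between calls to the robot, and variables do not carry over. Pictures are saved under pics/ and viewed, and the job is handed in when it is done.

Besides the shell and the picture viewer there is one more tool, called after "Call:" as name(argument=value, ...) on one line, values as JSON. arm_command: Moves the arm, as the interface text tells. Its arguments: {"type":"object","properties":{"moves":{"type":"array"}},"required":["moves"]}

```bash
mkdir -p pics; ls; python3 - <<'E'
from workcell import bot
import cv2,numpy as np
np.set_printoptions(precision=4,suppress=True)
o=bot.get_obs()
for k,v in o.items(): print(k,np.array(v))
for n in ["side","top","wrist"]:
    c=bot.get_calibration(n); print(n,c)
    cv2.imwrite(f"pics/{n}0.png",bot.camera(n)[:,:,::-1])
E
```

```text
pics
clock 0.0
joint_pos [-1.154   0.2414  0.0038  1.3352 -0.      1.5708]
joint_vel [-0.0002  0.0017 -0.0007  0.0006  0.0009 -0.0003]
tau [  0.0006 -37.232   25.2407   0.0168   0.0001  -0.    ]
eef_pos [ 0.2023 -0.457   0.4038]
tool_rot [ 0.3861  0.5932 -0.3853  0.592 ]
ft_force [ 0.529  -0.5902  0.994 ]
ft_torque [-0.0611  0.0371  0.027 ]
grip_width 0.08534906665392547
side {'mtx': array([[448.5565,   0.    , 313.1436],
       [  0.    , 448.5565, 201.4661],
       [  0.    ,   0.    ,   1.    ]]), 'world_from_camera': array([[ 0.9738,  0.1391, -0.1798,  0.2878],
       [-0.2265,  0.6585, -0.7177, -0.8792],
       [ 0.0186,  0.7396,  0.6727,  0.91  ],
       [ 0.    ,  0.    ,  0.    ,  1.    ]])}
top {'mtx': array([[453.106 ,   0.    , 315.8643],
       [  0.    , 453.106 , 195.7982],
       [  0.    ,   0.    ,   1.    ]]), 'world_from_camera': array([[ 0.0226,  0.9847, -0.1725,  0.3138],
       [-0.9997,  0.0227, -0.0016, -0.0206],
       [ 0.0024,  0.1725,  0.985 ,  1.2823],
       [ 0.    ,  0.    ,  0.    ,  1.    ]])}
wrist {'mtx': array([[329.2863,   0.    , 322.6109],
       [  0.    , 329.2863, 195.7861],
       [  0.    ,   0.    ,   1.    ]]), 'mount': array([[ 0.0005,  0.265 , -0.9642,  0.0296],
       [-0.0002,  0.9642,  0.265 ,  0.0678],
       [ 1.    ,  0.0001,  0.0005, -0.0011],
       [ 0.    ,  0.    ,  0.    ,  1.    ]])}
```

View pics/top0.png

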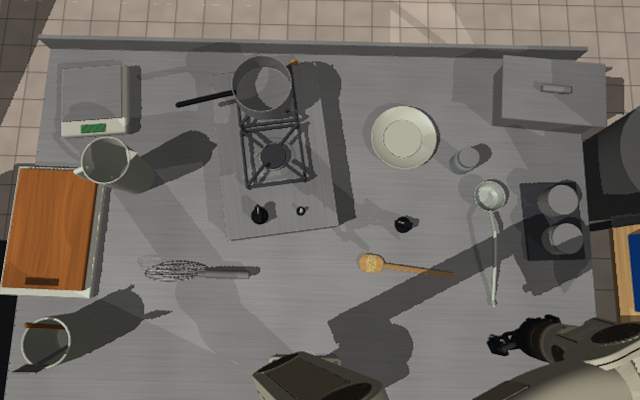

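View pics/side0.png

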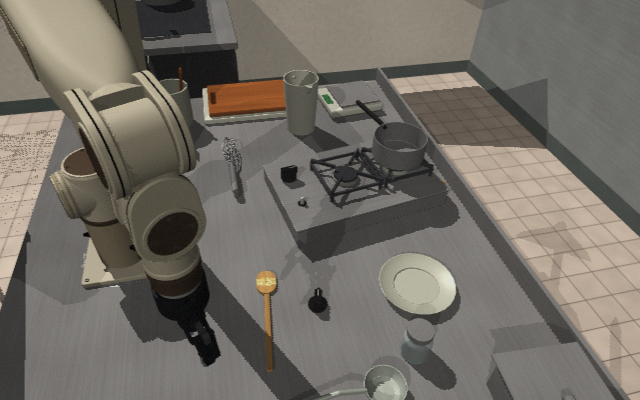

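View pics/wrist0.png

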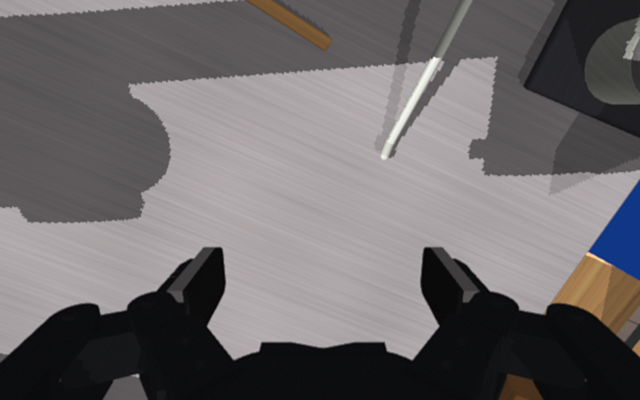

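```bash
cat > h.py <<'E'
from workcell import bot
import cv2,numpy as np
from scipy.spatial.transform import Rotation as R
np.set_printoptions(precision=4,suppress=True)
def tool():
    o=bot.get_obs(); T=np.eye(4); T[:3,:3]=R.from_quat(o['tool_rot']).as_matrix(); T[:3,3]=o['eef_pos']; return T
def cam(n,T=None):
    c=bot.get_calibration(n); K=np.array(c['mtx'])
    W=np.array(c['world_from_camera']) if n!='wrist' else T@np.array(c['mount'])
    return K,W
def plane(n,px,z,T=None):
    K,W=cam(n,T); px=np.atleast_2d(np.array(px,float))
    d=np.linalg.solve(K,np.c_[px,np.ones(len(px))].T).T*[1,-1,-1]
    d=d@W[:3,:3].T; t=(z-W[2,3])/d[:,2]
    return W[:3,3]+d*t[:,None]
def proj(n,P,T=None):
    K,W=cam(n,T); P=np.atleast_2d(P); c=(P-W[:3,3])@W[:3,:3]; c=c*[1,-1,-1]; u=c@K.T; return u[:,:2]/u[:,2:]
def crop(src,dst,x0,y0,x1,y1,s):
    im=cv2.imread(src)[y0:y1,x0:x1]; cv2.imwrite(dst,cv2.resize(im,None,fx=s,fy=s,interpolation=cv2.INTER_NEAREST))
E
python3 - <<'E'
from h import *
crop('pics/top0.png','pics/c1.png',240,190,420,240,4)
print(plane('top',[[403,224]],.02),plane('top',[[301,211]],.093),plane('top',[[260,214]],.106))
print(plane('side',[[318,303]],.015),plane('side',[[303,201]],.09))
print(tool())
E
```

```text
[[ 0.4604 -0.2642  0.02  ]] [[0.4803 0.0197 0.093 ]] [[0.4681 0.1263 0.106 ]]
[[ 0.4571 -0.2759  0.015 ]] [[0.4804 0.0031 0.09  ]]
[[-0.0007  0.9144  0.4049  0.2023]
 [ 0.0015  0.4049 -0.9144 -0.457 ]
 [-1.     -0.     -0.0016  0.404 ]
 [ 0.      0.      0.      1.    ]]
```

View pics/c1.png

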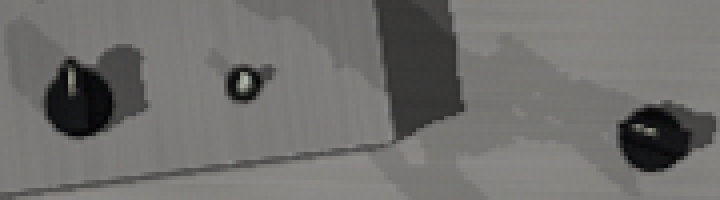

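Call:
arm_command(moves=[0,0.039,-0.0086,0,0,0,-1,0,0.039,-0.0086,0,0,0,-1,0,0.039,-0.0086,0,0,0,-1,0,0.039,-0.0086,0,0,0,-1,0,0.039,-0.0086,0,0,0,-1,0,0.039,-0.0086,0,0,0,-1,0,0.039,-0.0086,0,0,0,-1,0,0.039,-0.0086,0,0,0,-1,0.006,0,0,-0.115,0,0,-1,0.006,0,0,-0.115,0,0,-1,0.006,0,0,-0.115,0,0,-1,0.006,0,0,-0.115,0,0,-1,0.006,0,0,-0.115,0,0,-1,0.006,0,0,-0.115,0,0,-1,0.006,0,0,-0.115,0,0,-1,0.006,0,0,-0.115,0,0,-1,0.006,0,0,-0.115,0,0,-1,0.006,0,0,-0.115,0,0,-1])

```text
clock: 1.65
eef_pos: [0.4725, -0.2581, 0.3341]
tool_rot: [-0.015, 0.71, 0.019, 0.704]
ft_force: [0.6, 0.6, 0.7]
grip_width: 0.0854
```

```bash
python3 - <<'E'
from h import *
T=tool();print(T,bot.get_obs()['joint_pos'],bot.get_obs()['clock']); np.save('T1.npy',T)
cv2.imwrite("pics/w1.png",bot.camera('wrist')[:,:,::-1])
print(proj('wrist',[[.46,-.266,.0]],T))
E
```

```text
[[-0.0084 -0.0482  0.9988  0.4725]
 [ 0.0065  0.9988  0.0483 -0.2581]
 [-0.9999  0.0069 -0.0081  0.3341]
 [ 0.      0.      0.      1.    ]] [-0.5004  0.3604 -0.0169  1.2041  0.0017  1.0222] 1.65
[[311.6772 190.1406]]
```

View pics/w1.png

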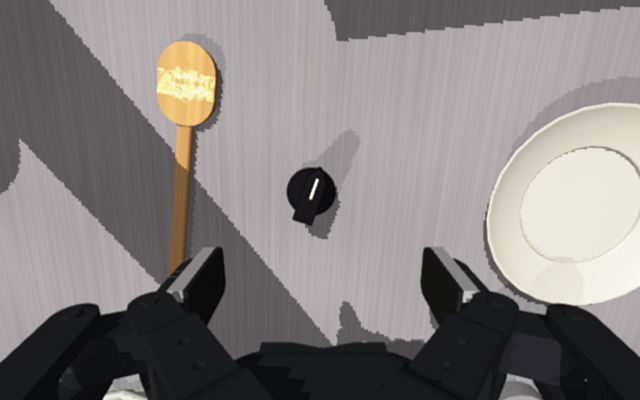

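```bash
python3 - <<'E'
from h import *
T=np.load('T1.npy')
crop('pics/w1.png','pics/c2.png',270,150,360,250,6)
im=cv2.imread('pics/w1.png'); 
sub=im[160:235,280:345]
m=(sub.max(2)<50).astype(np.uint8)
n,l,s,c=cv2.connectedComponentsWithStats(m); i=1+s[1:,4].argmax(); print(s[i],c[i]+[280,160])
w=(sub.min(2)>190).astype(np.uint8)
n2,l2,s2,c2=cv2.connectedComponentsWithStats(w); j=1+s2[1:,4].argmax(); print(s2[j],c2[j]+[280,160])
p=np.argwhere(l2==j)[:,::-1]+[280,160]
P=plane('wrist',p,.036,T)[:,:2]; m0=P.mean(0);u,sv,v=np.linalg.svd(P-m0); print('line centre',m0,'dir',v[0],np.degrees(np.arctan2(v[0][1],v[0][0])),P.min(0),P.max(0))
print('tool y heading',np.degrees(np.arctan2(T[1,1],T[0,1])))
E
```

```text
[   7    7   49   59 1897] [310.2457 193.932 ]
[30 19  8 20 44] [313.3636 188.4545]
line centre [ 0.4624 -0.2555] dir [0.2847 0.9586] 73.46011856279642 [ 0.4598 -0.2639] [ 0.4652 -0.2472]
tool y heading 92.76339169870775
```

View pics/c2.png

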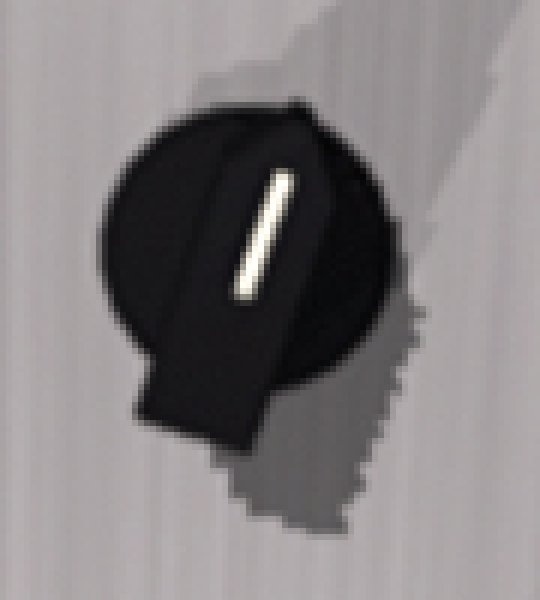

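```bash
python3 - <<'E'
from h import *
T=np.load('T1.npy')
f=lambda a:[270+a[0]/6-.4,150+a[1]/6-.4]
c=plane('wrist',f((247.5,247)),.01,T)[0]; e=plane('wrist',[f((135,412)),f((250,450))],.036,T); n=plane('wrist',f((298,103)),.03,T)[0]
em=e.mean(0); d=e[1]-e[0]; print(c,em,n,np.linalg.norm(d),np.degrees(np.arctan2(d[1],d[0]))+90)
for q in (em,c): d=n-q; print(np.linalg.norm(d[:2]),np.degrees(np.arctan2(d[1],d[0])))
th=np.radians(73); u=np.array([np.cos(th),np.sin(th)])
em0=n[:2]-27*.001*u; print('axis from nose',em0,'axis from square end if 42 = 27+15..21',em[:2]+.021*u,em[:2]+.015*u)
E
```

```text
[ 0.4596 -0.2641  0.01  ] [ 0.4536 -0.2852  0.036 ] [ 0.4665 -0.2378  0.03  ] 0.01744452448091161 73.53619709462586
0.04914545275991913 74.74858443163448
0.027200525248128413 75.2427411222222
axis from nose [ 0.4586 -0.2636] axis from square end if 42 = 27+15..21 [ 0.4597 -0.2652] [ 0.4579 -0.2709]
```

```bash
cat >> h.py <<'E'
def goal(psi,p,gp=.155):
    a=np.radians(psi); G=np.eye(4); G[:3,:3]=np.array([[0,0,-1],[np.cos(a),np.sin(a),0],[np.sin(a),-np.cos(a),0]]).T
    G[:3,3]=np.array(p)+[0,0,gp]; return G
def delta(psi,p):
    T=tool(); G=goal(psi,p); D=T[:3,:3].T@G[:3,:3]
    print('heading',np.degrees(np.arctan2(T[1,1],T[0,1])),'grasp',T[:3,3]+.155*T[:3,0],'tilt',T[:2,0])
    print('rot',R.from_matrix(D).as_rotvec(),'shift now',T[:3,:3].T@(G[:3,3]-T[:3,3]),'shift after rot',G[:3,:3].T@(G[:3,3]-T[:3,3]))
E
python3 -c "
from h import *
delta(73.7,[.4587,-.2662,.06])"
```

```text
heading 92.96650687659402 grasp [ 0.4704 -0.2567  0.1777] tilt [-0.0107  0.0077]
rot [ 0.3363 -0.0115 -0.0065] shift now [ 0.1177 -0.0086 -0.0125] shift after rot [ 0.1176 -0.0117 -0.0105]
```

Call:
arm_command(moves=[0,-0.003,-0.004,0.112,-0.004,-0.002,-1,0,-0.003,-0.004,0.112,-0.004,-0.002,-1,0.0,-0.003,-0.003,0.112,-0.004,-0.002,-1,0.02,0,0,0,0,0,-1,0.02,0,0,0,0,0,-1,0.02,0,0,0,0,0,-1,0,0,0,0,0,0,-1,0,0,0,0,0,0,-1])

```text
clock: 2.37
eef_pos: [0.4597, -0.2664, 0.2705]
tool_rot: [0.113, 0.698, -0.113, 0.698]
ft_force: [0.4, 0.3, -0.2]
grip_width: 0.0852
```

```bash
python3 -c "
from h import *
delta(73.7,[.4587,-.2662,.06])
T=tool();np.save('T2.npy',T)
cv2.imwrite('pics/w2.png',bot.camera('wrist')[:,:,::-1])
print(bot.get_obs()['clock'])"
```

```text
heading 71.63609288433513 grasp [ 0.4596 -0.2663  0.1155] tilt [-0.0011  0.0011]
rot [-0.036  -0.0014 -0.0007] shift now [ 0.0555 -0.0001 -0.001 ] shift after rot [ 0.0555 -0.0001 -0.0011]
2.4167
```

View pics/w2.png

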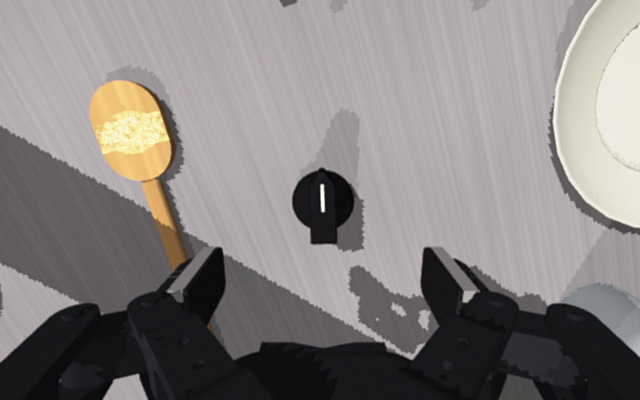

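```bash
python3 - <<'E'
from h import *
T=np.load('T2.npy')
crop('pics/w2.png','pics/c3.png',280,155,370,255,6)
im=cv2.imread('pics/w2.png'); 
sub=im[160:250,285:365]
w=(sub.min(2)>150).astype(np.uint8)
p=np.argwhere(np.pad((im[178:218,315:330].min(2)>120),((178,0),(315,0))))[:,::-1]
P=plane('wrist',p,.036,T)[:,:2]; m0=P.mean(0);u,sv,v=np.linalg.svd(P-m0); print(m0,np.degrees(np.arctan2(v[0][1],v[0][0])))
E
```

```text
[ 0.4623 -0.2556] -105.53711346755432
```

View pics/c3.png

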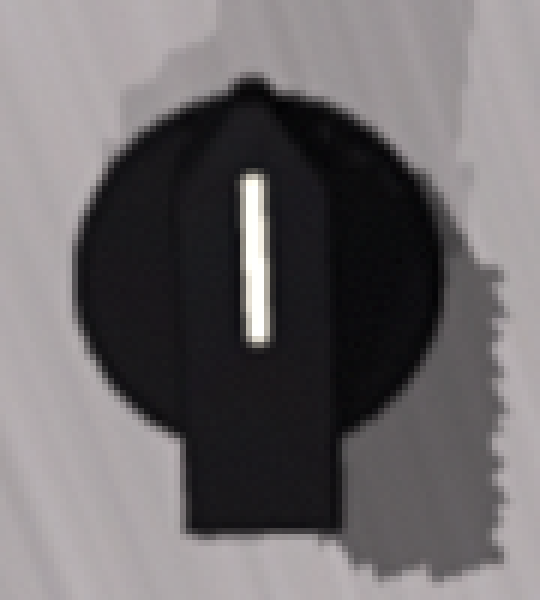

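Call:
arm_command(moves=[0.0,0,0,-0.042,-0.001,0,-1,0.02,0,0,0,0,0,-1,0.02,0,0,0,0,0,-1,0.02,0,0,0,0,0,-1,0.015,0,0,0,0,0,-1,0,0,0,0,0,0,-1,0,0,0,0,0,0,-1])

```text
clock: 3.0
eef_pos: [0.4647, -0.2689, 0.2036]
tool_rot: [0.097, 0.695, -0.101, 0.705]
ft_force: [0.4, -0.6, 0.4]
grip_width: 0.0855
```

```bash
python3 -c "
from h import *
delta(74.2,[.4594,-.2662,.03])
"
```

```text
heading 73.86173548815727 grasp [ 0.4669 -0.2701  0.0486] tilt [ 0.0143 -0.0075]
rot [-0.0059  0.0158  0.0032] shift now [ 0.0185  0.0012 -0.0062] shift after rot [ 0.0186  0.0012 -0.0059]
```

Call:
arm_command(moves=[0.0,0.0,-0.004,-0.005,0.016,0.003,-1,0.008,0.0,0,0,0,0,-1,0.008,0,0,0,0,0,-1,0,0,0,0,0,0,-1,0,0,0,0,0,0,-1])

```text
clock: 3.42
eef_pos: [0.4628, -0.269, 0.1917]
tool_rot: [0.097, 0.698, -0.099, 0.703]
ft_force: [0.7, -0.8, -0.6]
grip_width: 0.0858
```

```bash
python3 -c "
from h import *
delta(74.2,[.4594,-.2662,.03])
"
```

```text
heading 74.13298996952688 grasp [ 0.4637 -0.2696  0.0367] tilt [ 0.0061 -0.004 ]
rot [-0.0012  0.0069  0.0021] shift now [ 0.0067  0.0018 -0.0041] shift after rot [ 0.0067  0.0017 -0.004 ]
```

Call:
arm_command(moves=[0.003,0.001,-0.003,0,0.007,0.002,-1,0.004,0.001,-0.001,0,0,0,-1,0,0,0,0,0,0,-1,0,0,0,0,0,0,-1])

```text
clock: 3.75
eef_pos: [0.4592, -0.2657, 0.1843]
tool_rot: [0.098, 0.7, -0.098, 0.7]
ft_force: [-0.0, 0.2, -0.0]
grip_width: 0.085
```

```bash
python3 -c "
from h import *
delta(74.2,[.4594,-.2662,.03])
T=tool();np.save('T3.npy',T)
cv2.imwrite('pics/w3.png',bot.camera('wrist')[:,:,::-1])
"
```

```text
heading 74.12091983402225 grasp [ 0.4592 -0.2657  0.0293] tilt [-0.0003  0.0001]
rot [-0.0014 -0.0004 -0.    ] shift now [-0.0007 -0.0004  0.0003] shift after rot [-0.0007 -0.0004  0.0003]
```

View pics/w3.png

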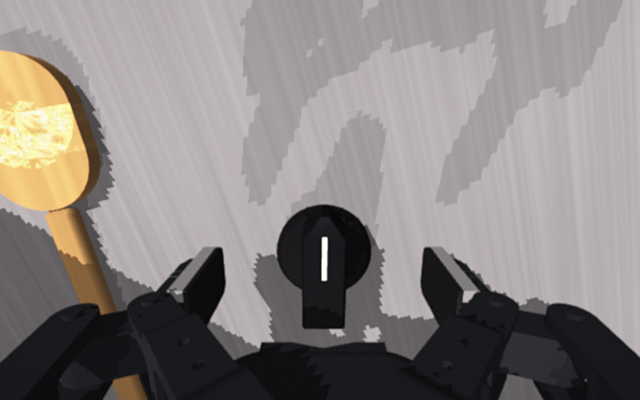

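The knob (line at col 324, rows 237–280) sits centred between the pads; closing.

Call:
arm_command(moves=[0,0,0,0,0,0,1,0,0,0,0,0,0,1,0,0,0,0,0,0,1,0,0,0,0,0,0,1,0,0,0,0,0,0,1,0,0,0,0,0,0,1,0,0,0,0,0,0,1,0,0,0,0,0,0,1,0,0,0,0,0,0,1])

```text
clock: 4.55
eef_pos: [0.4596, -0.266, 0.1851]
tool_rot: [0.097, 0.7, -0.098, 0.701]
ft_force: [0.6, -0.1, -0.0]
grip_width: 0.0172
```

```bash
python3 -c "
from h import *
delta(74.2,[.4594,-.2662,.03])
T=tool();np.save('T4.npy',T)
cv2.imwrite('pics/w4.png',bot.camera('wrist')[:,:,::-1])
"
```

```text
heading 74.12200803133817 grasp [ 0.4598 -0.2661  0.0301] tilt [ 0.001  -0.0007]
rot [-0.0014  0.0011  0.0004] shift now [ 0.0001 -0.0003 -0.0002] shift after rot [ 0.0001 -0.0003 -0.0002]
```

View pics/w4.png

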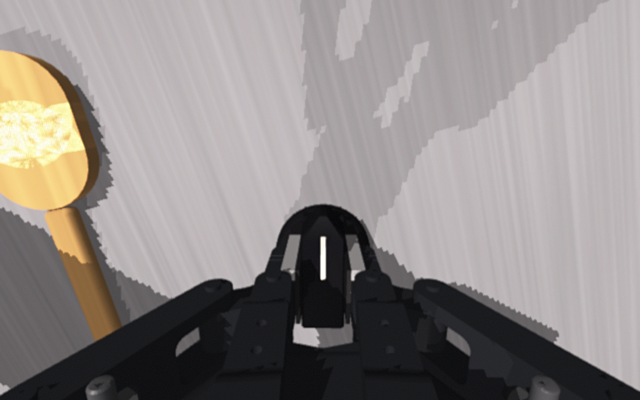

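Call:
arm_command(moves=[-0.02,0,0,0,0,0,1,-0.027,0,0,0,0,0,1,-0.027,0,0,0,0,0,1,-0.027,0,0,0,0,0,1,-0.027,0,0,0,0,0,1,-0.027,0,0,0,0,0,1,0,0.0266,-0.0076,0,0,0,1,0,0.0266,-0.0076,0,0,0,1,0,0.0266,-0.0076,0,0,0,1,0,0.0266,-0.0076,0,0,0,1,0,0.0266,-0.0076,0,0,0,1,0,0.0266,-0.0076,0,0,0,1,0,0.0266,-0.0076,0,0,0,1,0,0.0266,-0.0076,0,0,0,1,0,0,0,0,0,0,1,0,0,0,0,0,0,1])

```text
clock: 5.93
eef_pos: [0.4581, -0.0361, 0.346]
tool_rot: [0.1, 0.701, -0.098, 0.699]
ft_force: [-0.6, 0.2, -0.4]
grip_width: 0.0167
```

```bash
python3 -c "
from h import *
delta(74.2,[.46,-.045,.185])
T=tool();np.save('T5.npy',T)
cv2.imwrite('pics/w5.png',bot.camera('wrist')[:,:,::-1])
print(bot.get_obs()['joint_pos'])
"
```

```text
heading 73.86309009371064 grasp [ 0.4578 -0.0357  0.191 ] tilt [-0.0017  0.0024]
rot [-0.0059 -0.0023 -0.0019] shift now [ 0.0059 -0.0081  0.0043] shift after rot [ 0.006  -0.0081  0.0043]
[-0.0801  0.1982 -0.207   1.1677  0.0029  1.7732]
```

View pics/w5.png

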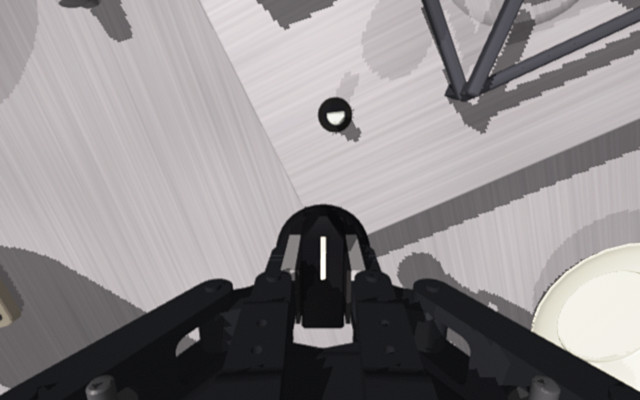

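```bash
python3 - <<'E'
from h import *
T=np.load('T5.npy')
crop('pics/w5.png','pics/c5.png',305,85,365,145,10)
# shaft top & line in hand
print(plane('wrist',[[336,117]],.093,T))
im=cv2.imread('pics/w5.png')
m=np.zeros(im.shape[:2],bool); m[230:285,316:332]=im[230:285,316:332].min(2)>120
p=np.argwhere(m)[:,::-1]; z=T[2,3]-.155+.006
P=plane('wrist',p,z,T); L=(P-T[:3,3])@T[:3,:3]; m0=L.mean(0);_,_,v=np.linalg.svd(L-m0); print('line in tool',m0,v[0],L.min(0),L.max(0))
E
```

```text
[[0.4829 0.0208 0.093 ]]
line in tool [ 0.149   0.0101 -0.0003] [-0.0019 -1.     -0.0018] [ 0.149   0.0008 -0.0013] [0.149  0.0195 0.0007]
```

View pics/c5.png

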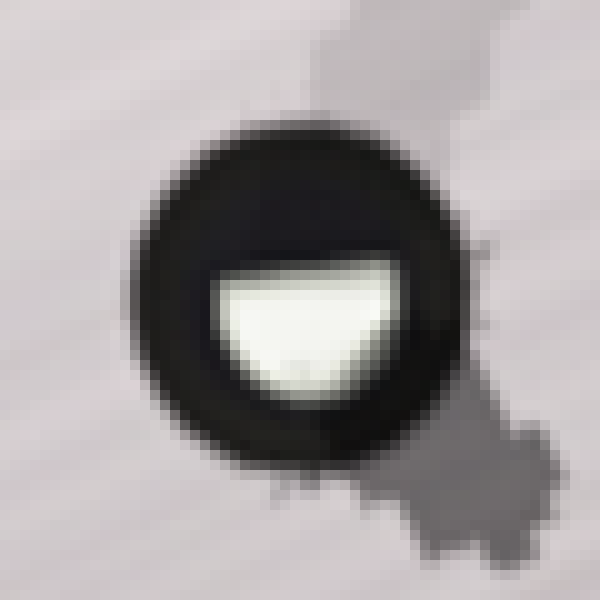

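```bash
cat >> h.py <<'E'
def shaft(f,T,x0,y0,x1,y1,fz=None):
    im=cv2.imread(f); s=8
    sub=cv2.resize(im[y0:y1,x0:x1].max(2),None,fx=s,fy=s,interpolation=cv2.INTER_CUBIC)
    up=lambda q:(np.asarray(q,float)+.5)/s-.5+[x0,y0]
    # D face: bright blob within dark disc
    cs,h=cv2.findContours((sub<110).astype(np.uint8),cv2.RETR_CCOMP,cv2.CHAIN_APPROX_NONE)
    i=max(range(len(cs)),key=lambda k:cv2.contourArea(cs[k]) if h[0][k][3]<0 else 0)
    hull=cv2.convexHull(cs[i])
    j=max([k for k in range(len(cs)) if h[0][k][3]==i],key=lambda k:cv2.contourArea(cs[k]))
    D=plane('wrist',up(cs[j][:,0]),.093,T)[:,:2]
    (cx,cy),(a,b),t=cv2.fitEllipse(hull); print('gasket px',up([cx,cy]),a/s,b/s)
    for z in (.07,.073): print(' gasket centre @',z,plane('wrist',up([cx,cy])[None],z,T)[0][:2])
    # min distance direction: flat = longest straight side
    best=None
    for th in np.radians(np.arange(-180,180,.5)):
        n=np.array([np.cos(th),np.sin(th)]); d=D@n; c=(d>d.max()-.0004); ext=np.ptp(D[c]@[-n[1],n[0]])
        if best is None or ext>best[0]: best=(ext,th,d.max())
    ext,th,dm=best; n=np.array([np.cos(th),np.sin(th)]); t=np.array([-n[1],n[0]])
    c=D@n>dm-.0006; q=D[c]; q=q[np.abs(q@t-(q@t).mean())<.8*ext/2]; _,_,v=np.linalg.svd(q-q.mean(0)); nn=np.array([-v[0][1],v[0][0]]); nn*=np.sign(nn@n)
    print('flat heading',np.degrees(th),'fit',np.degrees(np.arctan2(nn[1],nn[0])),'len',ext,'depth',dm-(D@n).min())
    print('D: lateral centre',((D@t).max()+(D@t).min())/2*t+(dm-.002)*n,'extent',np.ptp(D@t), 'back-based', ((D@n).min()+.0055)*n@n)
E
python3 - <<'E'
from h import *
T=np.load('T5.npy'); shaft('pics/w5.png',T,305,85,365,145)
E
```

```text
gasket px [339.4654 119.2491] 35.60061264038086 50.423343658447266
 gasket centre @ 0.07 [0.4856 0.0176]
 gasket centre @ 0.073 [0.4855 0.0178]
flat heading 80.0 fit 80.00320884244961 len 0.011068430281988617 depth 0.008583740813313312
D: lateral centre [0.4829 0.0225] extent 0.012167675762261687 back-based 0.10495027406580616
```

```bash
python3 -c "
from h import *
print(proj('wrist',[[.4829,.0215,.093],[.4829,.0215,.07]],goal(80.3,[.4746,-.0278,.15])))
delta(80.3,[.4746,-.0278,.15])"
```

```text
[[322.7998 140.2629]
 [322.7606 136.4399]]
heading 73.81773003324872 grasp [ 0.4578 -0.0359  0.1909] tilt [-0.0019  0.0031]
rot [-0.1131 -0.0025 -0.0026] shift now [0.0409 0.0127 0.0136] shift after rot [0.0409 0.0112 0.0148]
```

Call:
arm_command(moves=[0,0.003,0.004,-0.055,-0.001,-0.001,1,0,0.003,0.004,-0.055,-0.001,-0.001,1,0.018,0.003,0.004,0,0,0,1,0.018,0.003,0.004,0,0,0,1,0,0,0,0,0,0,1,0,0,0,0,0,0,1])

```text
clock: 6.48
eef_pos: [0.4773, -0.0331, 0.3096]
tool_rot: [0.061, 0.704, -0.062, 0.705]
ft_force: [-0.7, -0.7, 0.2]
grip_width: 0.0168
```

```bash
python3 -c "
from h import *
delta(80.3,[.4746,-.0278,.15])
T=tool();np.save('T6.npy',T)
cv2.imwrite('pics/w6.png',bot.camera('wrist')[:,:,::-1])
print(bot.get_obs()['clock'])
crop('pics/w6.png','pics/c6.png',250,90,390,210,5)
"
```

```text
heading 79.99876682130913 grasp [ 0.4776 -0.0333  0.1546] tilt [ 0.0016 -0.0014]
rot [-0.0053  0.0018  0.0011] shift now [ 0.0046  0.0047 -0.0036] shift after rot [ 0.0046  0.0048 -0.0036]
6.5333
```

View pics/c6.png

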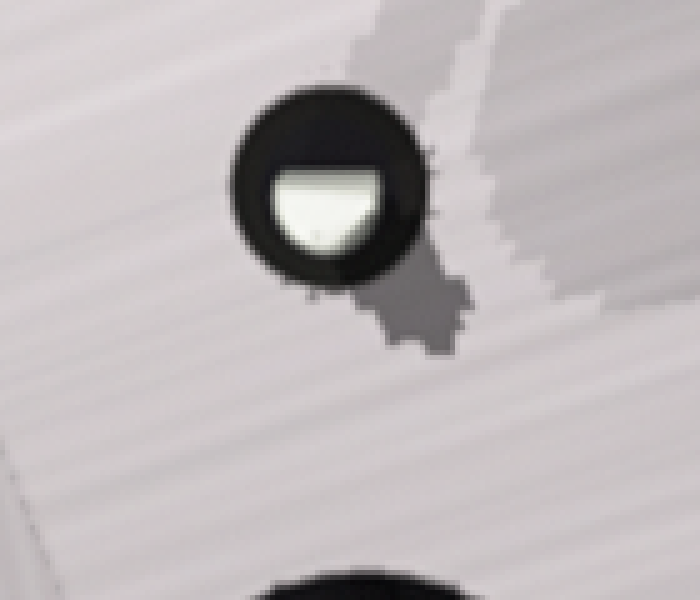

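```bash
sed -i 's/sub<110/sub<thr/; s/fz=None/thr=60/' h.py; python3 - <<'E'
from h import *
T=np.load('T6.npy')
for t in (50,60,70,80): shaft('pics/w6.png',T,285,95,350,160,t)
g=lambda a,b:[250+a/5-.4,90+b/5-.4]
print('gasket hand',plane('wrist',[g(330,188)],.071,T))
q=plane('wrist',[g(271,190),g(381,190),g(326,168),g(326,256)],.093,T); L=(q-T[:3,3])@T[:3,:3]; print(q,L)
E
```

```text
gasket px [315.7537 127.2305] 38.20335006713867 39.384056091308594
 gasket centre @ 0.07 [0.483  0.0218]
 gasket centre @ 0.073 [0.4831 0.022 ]
flat heading 80.0 fit 79.98039348267484 len 0.010967833512342817 depth 0.010190596358828338
D: lateral centre [0.4832 0.0236] extent 0.012969918526160473 back-based 0.1044469934999
gasket px [315.777  127.2769] 38.52736282348633 39.76272201538086
 gasket centre @ 0.07 [0.483  0.0217]
 gasket centre @ 0.073 [0.4831 0.0219]
flat heading 80.0 fit 79.95762437557165 len 0.010830070339814757 depth 0.00998304778661152
D: lateral centre [0.4832 0.0235] extent 0.01276474353198942 back-based 0.1045866303553862
gasket px [315.8112 127.2766] 38.826595306396484 40.10528564453125
 gasket centre @ 0.07 [0.4831 0.0217]
 gasket centre @ 0.073 [0.4832 0.0219]
flat heading 80.5 fit 79.59511789366141 len 0.010693851517123765 depth 0.009883752155579573
D: lateral centre [0.4832 0.0235] extent 0.012633772867222504 back-based 0.10053344200818289
gasket px [315.8383 127.3352] 39.093414306640625 40.535274505615234
 gasket centre @ 0.07 [0.4831 0.0217]
 gasket centre @ 0.073 [0.4832 0.0219]
flat heading 79.5 fit 79.81656229938598 len 0.01069369416123278 depth 0.00968601067361706
D: lateral centre [0.4832 0.0234] extent 0.01247412147276944 back-based 0.1088347730358012
gasket hand [[0.483  0.0219 0.071 ]]
[[0.4771 0.0241 0.093 ]
 [0.4892 0.022  0.093 ]
 [0.4836 0.0254 0.093 ]
 [0.4818 0.0159 0.093 ]] [[ 0.2166  0.0565 -0.0105]
 [ 0.2166  0.0565  0.0017]
 [ 0.2166  0.0589 -0.0044]
 [ 0.2166  0.0492 -0.0045]]
```

```bash
python3 - <<'E'
from h import *
T=np.load('T2.npy')
im=cv2.imread('pics/w2.png').max(2); s=8; x0,y0=280,155
sub=cv2.resize(im[155:255,280:370],None,fx=s,fy=s,interpolation=cv2.INTER_CUBIC)
cs,_=cv2.findContours((sub<55).astype(np.uint8),cv2.RETR_EXTERNAL,cv2.CHAIN_APPROX_NONE)
c=max(cs,key=cv2.contourArea)[:,0]; p=(c+.5)/s-.5+[x0,y0]
a=np.radians(74.1);u=np.array([np.cos(a),np.sin(a)]);t=np.array([u[1],-u[0]])
P=plane('wrist',p,.010,T)[:,:2]
A=np.array([.4598,-.2645]); r=P-A
# arc points: left/right sides, excluding the bar (|lateral|<11mm)
k=(np.abs(r@t)>.013)&(r@u<.018)
for _ in range(3):
    q=P[k]; M=np.c_[2*q,np.ones(len(q))]; s_=np.linalg.lstsq(M,(q**2).sum(1),rcond=None)[0]; cc=s_[:2]; rad=np.sqrt(s_[2]+cc@cc); res=np.abs(np.linalg.norm(P-cc,axis=1)-rad); k=k&(res<.0007)
print(cc,rad,k.sum())
g=np.array([.4598,-.2661]); print('axis in tool y,z',(cc-g)@u,(cc-g)@t)
P2=plane('wrist',p,.036,T)[:,:2]; print('rear end',((P2-g)@u).min(), 'nose z.025', ((plane('wrist',p,.025,T)[:,:2]-g)@u).max())
E
```

```text
[ 0.46   -0.2653] 0.022472402719956226 814
axis in tool y,z 0.0008839019787464436 8.337821684794177e-07
rear end -0.021308721218526665 nose z.025 0.02824103656287482
```

```bash
python3 -c "
from h import *
delta(80.0,[.4829,.0212,.135])"
```

```text
heading 79.98831391917255 grasp [ 0.4773 -0.0334  0.1546] tilt [ 0.0011 -0.0015]
rot [-0.0002  0.0014  0.0013] shift now [ 0.0195  0.0545 -0.0038] shift after rot [ 0.0196  0.0545 -0.0038]
```

Call:
arm_command(moves=[0,0.012,-0.001,0,0,0,1,0,0.013,-0.001,0,0,0,1,0,0.013,-0.001,0,0,0,1,0.005,0.01,0,0,0,0,1,0.01,0,0,0,0,0,1,0,0,0,0,0,0,1,0,0,0,0,0,0,1])

```text
clock: 7.12
eef_pos: [0.4837, 0.0166, 0.2979]
tool_rot: [0.063, 0.701, -0.063, 0.707]
ft_force: [0.7, -0.8, -0.6]
grip_width: 0.0169
```

```bash
python3 -c "
from h import *
delta(80.0,[.4829,.0212,.125])
print(bot.get_obs()['ft_force'])"
```

```text
heading 79.72191078122982 grasp [0.4849 0.0165 0.1429] tilt [ 0.0078 -0.001 ]
rot [-0.0049  0.0079 -0.0004] shift now [ 0.0179  0.0044 -0.0017] shift after rot [ 0.0179  0.0044 -0.0016]
[ 0.7114 -0.8172 -0.6006]
```

Call:
arm_command(moves=[0.0,0.0044,-0.0016,-0.005,0.008,0,1,0.009,0,0,0,0,0,1,0,0,0,0,0,0,1])

```text
clock: 7.37
eef_pos: [0.4825, 0.0209, 0.2881]
tool_rot: [0.062, 0.705, -0.062, 0.704]
ft_force: [-0.8, -0.1, -0.7]
grip_width: 0.0174
```

```bash
python3 -c "
from h import *
delta(80.0,[.4829,.0212,.125])
T=tool();np.save('T7.npy',T)
cv2.imwrite('pics/w7.png',bot.camera('wrist')[:,:,::-1])
cv2.imwrite('pics/s7.png',bot.camera('side')[:,:,::-1])
crop('pics/s7.png','pics/c7.png',240,120,360,240,5)
print(bot.get_obs()['ft_force'])"
```

```text
heading 79.96817152405012 grasp [0.4823 0.0209 0.1331] tilt [-0.0015  0.0002]
rot [-0.0006 -0.0015  0.0001] shift now [0.0081 0.0004 0.0004] shift after rot [0.0081 0.0004 0.0004]
[-0.4738 -1.1208 -1.2328]
```

View pics/c7.png

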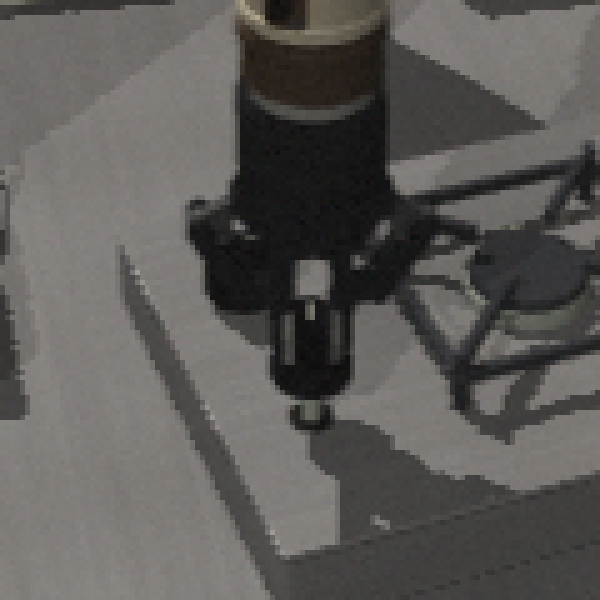

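View pics/w7.png

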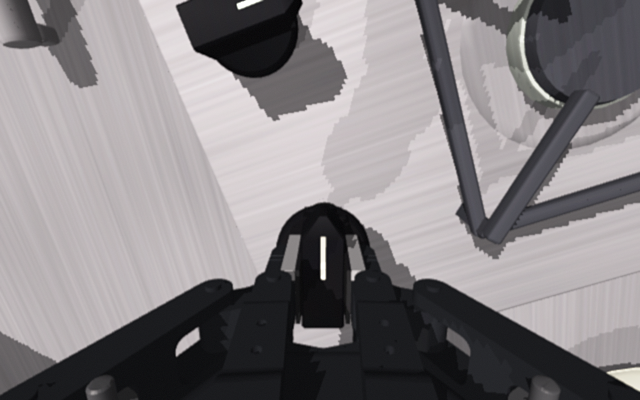

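Knob hangs centred just above the shaft (side crop: shaft at (312,410), knob centre col 312). Descending in small steps.

Call:
arm_command(moves=[0.004,0.0004,0.0003,0,-0.0015,0,1,0.004,0,0,0,0,0,1])

```text
clock: 7.63
eef_pos: [0.4841, 0.0208, 0.2818]
tool_rot: [0.062, 0.703, -0.062, 0.706]
ft_force: [-0.9, 0.8, -0.3]
grip_width: 0.0166
```

```bash
python3 -c "
from h import *
delta(80.0,[.4829,.0212,.119])
print(bot.get_obs()['ft_force'])"
```

```text
heading 79.91306752117228 grasp [0.4848 0.0208 0.1268] tilt [0.0045 0.0001]
rot [-0.0015  0.0044 -0.0009] shift now [ 0.0078  0.0002 -0.0012] shift after rot [ 0.0078  0.0002 -0.0012]
[-0.8812  0.8052 -0.3341]
```

Call:
arm_command(moves=[0.0,0.0003,-0.0012,-0.001,0.0045,-0.001,1,0.003,0,-0.0003,0,0.002,0,1,0,0,0,0,0,0,1])

```text
clock: 7.88
eef_pos: [0.4822, 0.0211, 0.2775]
tool_rot: [0.062, 0.706, -0.062, 0.703]
ft_force: [-0.5, -0.6, -1.1]
grip_width: 0.0171
```

```bash
python3 -c "
from h import *
delta(80.0,[.4829,.0212,.119])
print(bot.get_obs()['ft_force'])"
```

```text
heading 79.94208494158583 grasp [0.4815 0.0211 0.1225] tilt [-0.0041  0.0001]
rot [-0.001  -0.0041  0.0006] shift now [0.0035 0.0002 0.0007] shift after rot [0.0035 0.0002 0.0007]
[-0.4692 -0.5775 -1.1236]
```

Call:
arm_command(moves=[0.001,0.0002,0.0006,-0.001,-0.004,0,1,0.002,0,0,0,0,0,1,0.002,0,0,0,0,0,1])

```text
clock: 8.13
eef_pos: [0.4832, 0.0214, 0.2726]
tool_rot: [0.062, 0.704, -0.061, 0.705]
ft_force: [0.5, -0.2, -0.9]
grip_width: 0.0169
```

```bash
python3 -c "
from h import *
delta(80.0,[.4829,.0212,.119])
print(bot.get_obs()['ft_force'],bot.get_obs()['ft_torque'])"
```

```text
heading 80.00876437327015 grasp [0.4834 0.0214 0.1176] tilt [0.0015 0.0001]
rot [ 0.0002  0.0014 -0.0004] shift now [-0.0014 -0.0002 -0.0002] shift after rot [-0.0014 -0.0002 -0.0002]
[ 0.4877 -0.2281 -0.883 ] [ 0.0019 -0.0072 -0.0078]
```

Call:
arm_command(moves=[0.003,0,-0.0004,0,0.0015,0,1,0.003,0,-0.0002,0,0,0,1,0.001,0,0,0,0,0,1])

```text
clock: 8.38
eef_pos: [0.4825, 0.0215, 0.2648]
tool_rot: [0.062, 0.704, -0.061, 0.704]
ft_force: [0.6, 0.2, -0.0]
grip_width: 0.0171
```

```bash
python3 -c "
from h import *
delta(80.0,[.4829,.0212,.109])
print(bot.get_obs()['ft_force'],bot.get_obs()['ft_torque'])"
```

```text
heading 80.01299096685705 grasp [0.4825 0.0215 0.1098] tilt [0.     0.0002]
rot [ 0.0002 -0.     -0.0002] shift now [ 0.0008 -0.0002  0.0004] shift after rot [ 0.0008 -0.0002  0.0004]
[ 0.6499  0.1543 -0.02  ] [ 0.1085 -0.0033  0.036 ]
```

Call:
arm_command(moves=[0.002,0,0.0002,0,0,0,1,0.001,0,0,0,0,0,1,0,0,0,0,0,0,1,0,0,0,0,0,0,1])

```text
clock: 8.72
eef_pos: [0.4828, 0.0215, 0.2622]
tool_rot: [0.062, 0.704, -0.061, 0.705]
ft_force: [-1.6, 0.1, 3.0]
grip_width: 0.017
```

```bash
python3 -c "
from h import *
delta(80.0,[.4829,.0212,.102])
print(bot.get_obs()['ft_force'],bot.get_obs()['ft_torque'])"
```

```text
heading 80.0177133494964 grasp [0.4828 0.0215 0.1072] tilt [0.0004 0.0002]
rot [ 0.0003  0.0004 -0.0003] shift now [ 0.0052 -0.0003  0.0002] shift after rot [ 0.0052 -0.0003  0.0002]
[-1.5531  0.0747  3.0242] [ 0.0069  0.3728 -0.035 ]
```

Call:
arm_command(moves=[0.002,0,0,0,0,0,1,0.002,0,0,0,0,0,1,0.002,0,0,0,0,0,1])

```text
clock: 8.97
eef_pos: [0.4827, 0.0215, 0.2575]
tool_rot: [0.062, 0.704, -0.061, 0.705]
ft_force: [-2.7, 0.4, 8.3]
grip_width: 0.0171
```

```bash
python3 -c "
from h import *
delta(80.0,[.4829,.0212,.102])
print(bot.get_obs()['ft_force'],bot.get_obs()['ft_torque'])"
```

```text
heading 80.01517116566937 grasp [0.483  0.0215 0.1025] tilt [0.0018 0.0002]
rot [ 0.0003  0.0018 -0.0005] shift now [ 0.0005 -0.0002  0.0002] shift after rot [ 0.0005 -0.0002  0.0002]
[-2.7498  0.3711  8.2514] [-0.0181  0.5687 -0.05  ]
```

Call:
arm_command(moves=[0.0015,0,0,0,0,0,1,0.0015,0,0,0,0,0,1,0.0015,0,0,0,0,0,1])

```text
clock: 9.22
eef_pos: [0.4825, 0.0214, 0.2564]
tool_rot: [0.062, 0.703, -0.061, 0.706]
ft_force: [-6.5, 0.3, 15.9]
grip_width: 0.0173
```

```bash
python3 -c "
from h import *
delta(80.0,[.4829,.0212,.102])
print(bot.get_obs()['ft_force'],bot.get_obs()['ft_torque'])
T=tool();np.save('T8.npy',T)
cv2.imwrite('pics/w8.png',bot.camera('wrist')[:,:,::-1])
cv2.imwrite('pics/s8.png',bot.camera('side')[:,:,::-1])
crop('pics/s8.png','pics/c8.png',240,120,360,240,5)
print(bot.get_obs()['ft_force'],bot.get_obs()['eef_pos'])
im=cv2.imread('pics/w8.png')
m=np.zeros(im.shape[:2],bool); m[230:285,316:332]=im[230:285,316:332].min(2)>120
p=np.argwhere(m)[:,::-1]; z=T[2,3]-.155+.006
P=plane('wrist',p,z,T); L=(P-T[:3,3])@T[:3,:3]; m0=L.mean(0);_,_,v=np.linalg.svd(L-m0); print('line in tool',m0,v[0],L.min(0),L.max(0))
"
```

```text
heading 80.01009890675442 grasp [0.4832 0.0215 0.1014] tilt [0.0041 0.0003]
rot [ 0.0002  0.004  -0.001 ] shift now [-0.0006 -0.0002  0.0004] shift after rot [-0.0006 -0.0002  0.0004]
[-6.5336  0.2963 15.9013] [-0.0438  1.3429  0.0059]
[-5.5873 -0.5326 15.5925] [0.4824 0.0215 0.2564]
line in tool [ 0.149   0.0101 -0.0002] [-0.001  -1.     -0.0002] [ 0.149   0.0008 -0.0012] [0.149  0.0195 0.0008]
```

View pics/c8.png

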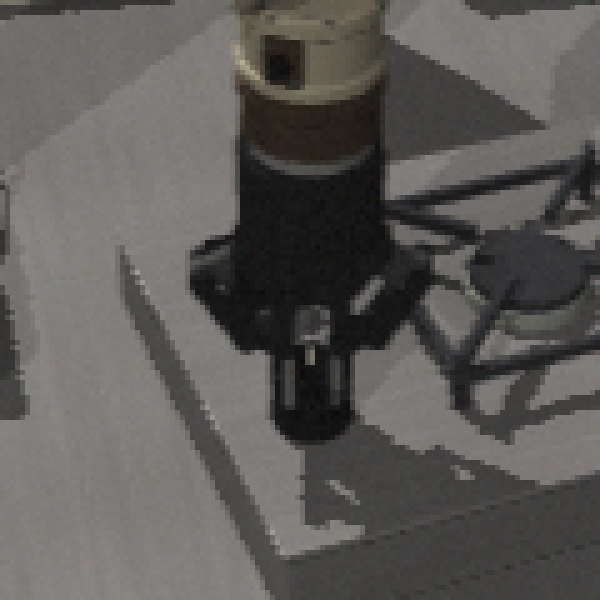

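View pics/w8.png

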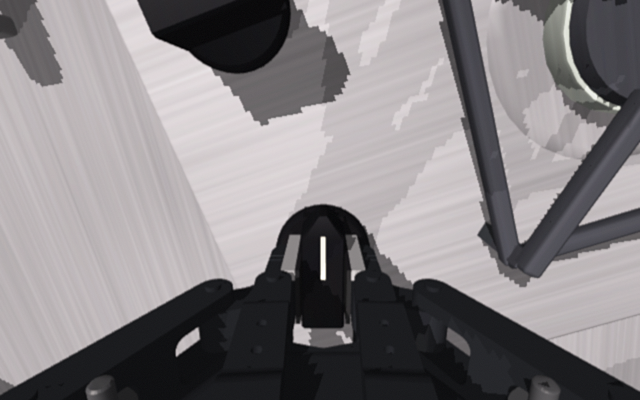

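The side view shows the skirt down on the plate with the gasket hidden. The white line hasn't moved in the tool frame, so the knob has not slipped, and the push holds steady at about 16 N, above the 9 N spring. Handing in.

```bash
python3 -c "
from h import *
bot.job_done()
o=bot.get_obs();print(o['ft_force'],o['eef_pos'],o['grip_width'],o['clock'])"
```

```text
the job is handed in; nothing more can be done
the job is handed in; nothing more can be done
```

I picked up the loose knob, turned it to the shaft's flat (heading about 80°), slid it onto the bare shaft and pressed it in. I handed the job in at about 9.3 s while still gripping and pushing down.

Last checks before handing in:
- **Travel:** the knob met the shaft end at close to the expected height. It then went down about 6 mm more, until the push rose sharply from 8 to 16 N, above the spring's 9 N. I read that as the firm stop; the shaft joint itself can't be read directly.
- **Alignment:** the tool was within 0.005 rad of upright. The knob's line had not shifted in the grip since the lift, and the opening was a steady 17 mm.
- **Surroundings:** the arm was never near the other knob or the bench items. I did not measure them again at the end.

Two things were less than perfect. There was a sideways load of about 6 N at the stop. My estimates of the knob's axis along the bar also disagreed by about 1–2 mm, but the knob slid on without resistance. The state could not be read after hand-in.

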